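# Twist the tea canister shut and pin its lid

## Task

Lock the tea canister: twist its lid clockwise (seen from above) as far as it goes, so that the steel tab on the lid lies inside the fork with the holes in line. Then take the red-topped pin out of its wooden rest and push it down through fork and tab, past the springy catch, until its collar sits flat on the fork, and let go. Leave the cup and saucer, the scoop and the biscuit tin where they are.

Things in the scene. Friction and masses are not known exactly. Their poses are not given: they have to be found in the camera images.
- canister: Round blue ceramic tea canister, 120 mm across, fixed to the worktop. Origin: centre of its underside on the worktop, z up. A steel fork stands beside it in the direction of its own -y axis: two level plates 36 mm wide, 72 to 118 mm from the canister's axis, 6 mm thick, tops 106 and 124 mm above the worktop, joined at the outer end by an upright post (114 to 122 mm from the axis).
- fork_mouth (a point): Centre of the upper fork hole, in the top face of the upper plate, 124 mm above the worktop; same axes as the canister (fork lies along -y). Both fork plates have a vertical 13.5 mm hole with a 1 mm chamfer, 92 mm from the canister's axis.
- catch (a point): Middle of a spring catch on the hole's axis, 30 mm below the fork's top face: two small sprung brass rollers, one on each side along the canister's x, 6 mm apart when free. A pin merely dropped in stays stuck there with its collar some 4 to 20 mm above the fork; a downward push of about 3 to 14 N takes it home and it stays there.
- lid (a joint): Twist of the lid about the vertical canister axis, rad: 0 = locked against its end stop, tab inside the fork and holes in line; positive = turned anticlockwise (seen from above) away from it, up to 1.3. Stays where it is left (friction about 0.12 N m).
- lid_grip (a point): Grip point on the lid's wooden bar, on the canister axis, 152 mm above the worktop; turns with the lid. Bar: 52 mm long along this point's y, 16 mm wide along x, from 126 mm (flat lid top, 126 mm across) up to 166 mm. The steel tab (28 mm wide, 109 to 115 mm above the worktop, 15 mm hole 92 mm from the axis) sticks out of the rim along this point's -y, to 106 mm.
- pin: Loose headed pin, 60 g, standing upright in its rest. Origin: on its axis at the underside of the collar; z points up to the grip. Collar 22 mm across and 5 mm thick (z 0 to 5 mm); above it a red round grip 16 mm across, z 5 to 38 mm; below it a steel shank 10 mm across, 46 mm long, the last 7 mm tapering to 5 mm.
- pin_tip (a point): Lower end of the pin's shank, 46 mm below the collar's underside.
- pin_rest: Light wooden block 60 x 60 x 60 mm, fixed to the worktop, with a vertical 14 mm hole 50 mm deep in the middle of its top in which the pin stands, collar resting on the block. Origin: centre of its underside.
- tin: Closed round aluminium biscuit tin with a red disc on its lid, 130 mm across, 60 mm high; loose bystander. Origin: centre of its underside.
- saucer: White porcelain saucer, 140 mm across, 16 mm high; loose bystander. Origin: centre of its underside.
- cup: White porcelain cup with a handle, 80 mm across, 62 mm high, standing on the saucer; loose bystander. Origin: centre of its underside.
- scoop: Yellow plastic measuring scoop, 52 mm bowl and flat handle, about 135 mm long along its y, 26 mm high; loose bystander. Origin: on the worktop, near its middle.
Things that resemble listed ones, but are neither listed nor needed, are in the scene too. Leave any black, turquoise or yellow look-alike of the pin alone.

How it is judged:
By the outcome, as a careful person would: the job done as asked, in the order asked, and still so for the second after the job is handed in, with the robot touching nothing.
It also fails if it takes over 54 s, if anything falls off the work surface, if the arm or the gripper's body presses on something with over 40 N, if the wrist force passes 120 N, or if a joint passes its speed limit or range.

## Robot

A 6-joint arm with a two-finger parallel gripper is mounted at the origin on the work surface. World frame = base frame: x ahead of the robot, y to its left, z up, the work surface at z = 0. Lengths are in m, angles in rad, forces in N, time in s.
With the tool pointing down it reaches from about 0.325 to 0.9 m from the base axis. Payload 6.1 kg.
Tool frame: the origin (TCP) lies midway between the tips of the shut fingers; the grasp point (between the pads) lies 19 mm behind it; z points along the fingers, y is the line along which they close (so a half turn about z gives the same grasp; the last joint's range is limited). The gripper opens to 85 mm and grips with 20 to 120 N. Pads are 22 mm wide; open, the fingers measure 114 mm over their backs; the gripper's body (76 mm by 85 mm) begins 54 mm behind the grasp point. The pads swing forward as they close: fully open they stand 13 mm farther back than shut.
Start: joints at [-1.408, 0.22, 1.526, -0, 1.395, -0.126], TCP at [0.178, -0.599, 0.231] pointing down, gripper open.
Joint ranges: [-2.98, 2.98], [-0.91, 2.08], [0.09, 2.57], [-1.24, 4.39], [0.2, 2.65], [-2.68, 2.68]. Speed limits (rad/s): [2.57, 2.57, 3.01, 3.14, 3.14, 3.14].

## Interface

Orientations are given as [roll, pitch, yaw] about the fixed x, y, z axes, in that order (R = Rz(yaw) Ry(pitch) Rx(roll)).
In Python, from plant import movep, move_l, set_joints, gripper_to, hold, inverse_kinematics, observe, get_image, get_calibration, Unreachable, job_done gives the robot as it stands. Calls block until the motion is done:
- movep(position, orientation): joint-space move of the TCP to a pose.
- move_l(position, feed=0.15, rotation=None, max_force=None): straight line of the TCP; rotation=None keeps the orientation; feed is the mean speed in m/s. With max_force (N) it stops when the force on the tool has changed by that much, and returns True; else False.
- set_joints(angles): joint-space move.
- gripper_to(opening, f_grip=None): finger opening in m; f_grip is the grip in N (None keeps the last); returns when the fingers have stopped.
- hold(seconds).
- inverse_kinematics(position, orientation): joint angles nearest the present ones, or None.
- observe(): the state.
- get_image(name): name is "side" or "top" or "wrist"; returns (picture, depth): 420x560x3 uint8, red, green, blue; 420x560 float32, m along the optical axis (not along the pixel's ray), 0 where there is no reading.
- get_calibration(name): a dict with "intrinsics" (3x3 intrinsics, pixels), "dist_coeffs" ([k1, k2, p1, p2, k3] as OpenCV has them; the pictures are not rectified), "world_from_camera" (4x4, takes a point from camera to world coordinates). Camera axes: x right, y down, z forward; pixel columns grow to the right and rows downward; lengths in m; the calibration is good to about 2 mm. A picture is of the moment at which its call begins: read the wrist's pose just before it. get_calibration takes no time and is no camera call; for the wrist camera it gives the pose at the moment of the call.
A pose or a line that the arm cannot do raises Unreachable and nothing moves.
- job_done(): hands the job in; it is judged then, once.
The state is a dict: "time_s": time; "q": joint angles; "joint_velocities": joint speeds; "joint_torque": joint torques, N m; "eef_pos": TCP position; "tcp_rot": TCP orientation; "ft_force": force on the tool from outside, world axes, zero at the start; "torque": the same for the moment, N m; "opening": finger opening in m; "grasp_force": force on a finger pad.
Only numpy, scipy, OpenCV 4.12 (cv2) and the standard library are available. Lean on these libraries where they do the work, as an engineer would, in place of code of your own. Each camera call takes 0.05 s, during which the arm holds its last target. There are 200 camera calls.

## Working session

There is one attempt and no reset: what is moved stays moved. The work goes in short steps, each a Python script; the robot and the scene stay as the last script left them, time stands still between calls to the robot, and variables do not carry over. Pictures are saved under pics/ and viewed, at most 10 in all, crops included, and the job is handed in when it is done.

```bash
mkdir -p pics; ls; cat > h.py <<'E'
import numpy as np, cv2
from plant import *
def snap(n,f):
    c=get_calibration(n); im,d=get_image(n)
    cv2.imwrite(f'pics/{f}.png',im[:,:,::-1]); np.savez(f'pics/{f}.npz',im=im,d=d,K=c['intrinsics'],D=c['dist_coeffs'],T=c['world_from_camera'])
def ray(f,u,v):
    s=np.load(f'pics/{f}.npz'); p=cv2.undistortPoints(np.array([[[u,v]]],float),s['K'],s['D'])[0,0]
    return s['T'],np.array([p[0],p[1],1.])
def px_z(f,u,v,z):   # intersect ray with plane z
    T,r=ray(f,u,v); d=T[:3,:3]@r; o=T[:3,3]; return o+d*(z-o[2])/d[2]
def px_d(f,u,v):
    T,r=ray(f,u,v); d=np.load(f'pics/{f}.npz')['d'][int(v),int(u)]; return T[:3,:3]@(r*d)+T[:3,3]
E
python3 - <<'E'
from h import *
snap('top','top0');snap('side','side0')
a=cv2.imread('pics/top0.png');b=cv2.imread('pics/side0.png')
print(observe()['time_s'],observe()['tcp_rot'],np.load('pics/top0.npz')['T'].round(3).tolist())
E
```

```text
pics
0.1 [-3.13985333e+00 -2.16446072e-04  2.88784844e-01] [[0.02, -0.996, 0.086, 0.507], [-1.0, -0.02, -0.001, 0.051], [0.003, -0.085, -0.996, 1.126], [0.0, 0.0, 0.0, 1.0]]
```

View pics/top0.png

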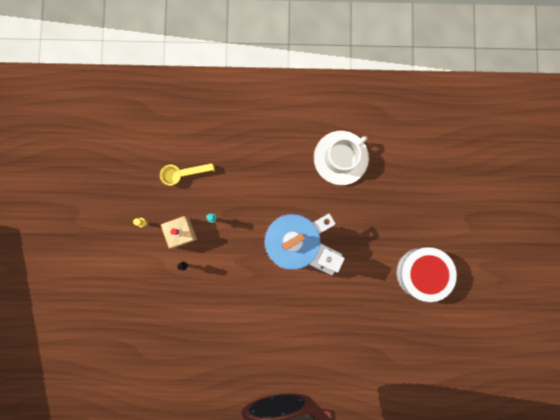

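View pics/side0.png

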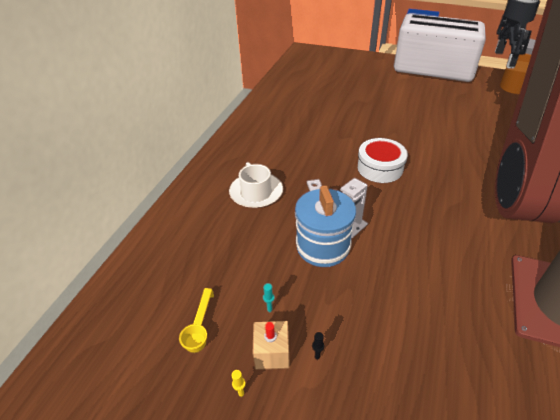

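The top view shows the canister at (292,241), its fork at (328,260) and the lid tab at (325,222). There are four pin-like things: red in the wooden rest (176,232), yellow (140,222), turquoise (211,217) and black (183,266). Only the red one fits, since it is red and stands in the block. I'll confirm that in a crop.

```bash
python3 - <<'E'
from h import *
a=cv2.imread('pics/top0.png')
c=cv2.resize(a[195:285,255:355],None,fx=6,fy=6,interpolation=cv2.INTER_CUBIC)[:, :]
d=cv2.resize(a[210:255,150:205],None,fx=6,fy=6,interpolation=cv2.INTER_CUBIC)
o=np.zeros((600,800,3),np.uint8);o[:540,:600]=c;
o[:270,600:800]=d[:, 60:260]
cv2.imwrite('pics/crop0.png',o)
for n,u,v,z in [('pin',176,232,.098),('bar',292,241,.166),('fork',329,259.5,.124),('tab',326,222,.115)]: print(n,px_z('top0',u,v,z).round(4),px_d('top0',u,v).round(4))
E
```

```text
pin [0.5311 0.2737 0.098 ] [0.5312 0.2746 0.094 ]
bar [0.5149 0.0056 0.166 ] [0.5149 0.0057 0.1688]
fork [ 0.4751 -0.081   0.124 ] [ 0.4713 -0.0967  0.0051]
tab [ 0.5605 -0.0745  0.115 ] [ 0.5666 -0.0889 -0.0006]
```

View pics/crop0.png

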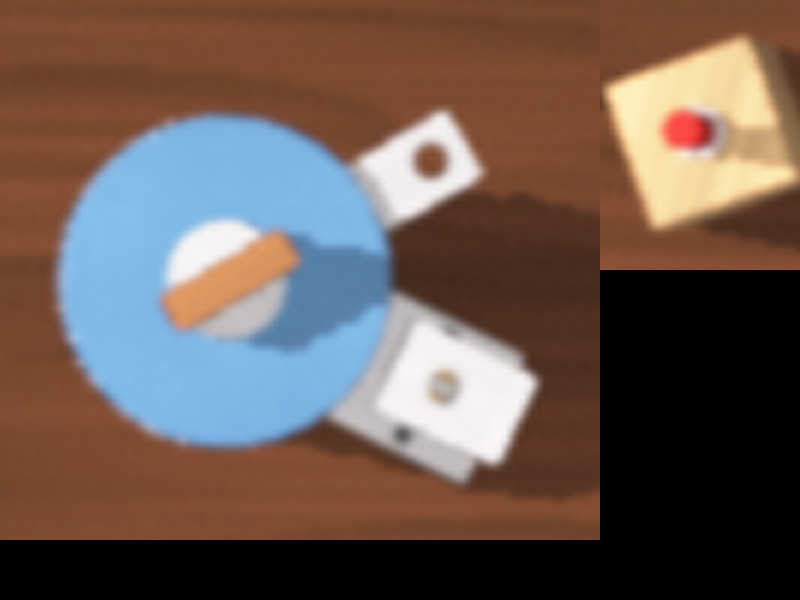

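The crop confirms the red pin in the wooden block. In full-frame pixels the tab hole is at (326.8,221.7), the fork hole at (328.8,259.5), the bar centre at (293.5,241.7) and the lid disc centre at (292.3,241.7). The wrist camera will take a close look above each.

```bash
python3 - <<'E'
from h import *
bar=px_z('top0',293.5,241.7,.166);lid=px_z('top0',292.3,241.7,.126);f=px_z('top0',328.8,259.5,.124);t=px_z('top0',326.8,221.7,.115)
print(bar,lid,f,t)
for p in(f,t): print(np.hypot(*(p-lid)[:2]),np.degrees(np.arctan2(*(p-lid)[1::-1])))
c=get_calibration('wrist'); o=observe()
from scipy.spatial.transform import Rotation as R
E=np.eye(4);E[:3,:3]=R.from_euler('xyz',o['tcp_rot']).as_matrix();E[:3,3]=o['eef_pos']
print((np.linalg.inv(E)@c['world_from_camera']).round(3).tolist(),c['intrinsics'])
a=np.arctan2(*(t-lid)[1::-1])
for y in np.arange(-180,181,45):
  for p in [(lid[0],lid[1],.30),(.531,.274,.2)]:
    q=inverse_kinematics(p,[np.pi,0,np.radians(y)]); print(y,None if q is None else np.round(q,2))
E
```

```text
[0.5134338  0.00226863 0.166     ] [0.51364728 0.00295223 0.126     ] [ 0.47505746 -0.08053832  0.124     ] [ 0.56122765 -0.07636756  0.115     ]
0.09197742101952472 -114.80665211611897
0.092496057599993 -59.04235154754022
[[-0.001, -0.957, -0.291, 0.073], [1.0, -0.001, -0.001, 0.001], [0.001, -0.291, 0.957, -0.143], [0.0, 0.0, 0.0, 1.0]] [[319.31036778   0.         274.84829294]
 [  0.         319.31036778 209.98658723]
 [  0.           0.           1.        ]]
-180 [-0.15 -0.09  1.72  0.    1.51 -1.72]
-180 [ 0.34  0.18  1.63  0.    1.33 -1.23]
-135 [-0.15 -0.09  1.72  0.    1.51 -2.5 ]
-135 [ 0.34  0.18  1.63  0.    1.33 -2.01]
-90 None
-90 None
-45 [-0.15 -0.09  1.72 -0.    1.51  2.21]
-45 None
0 [-0.15 -0.09  1.72 -0.    1.51  1.42]
0 [ 0.34  0.18  1.63 -0.    1.33  1.92]
45 [-0.15 -0.09  1.72 -0.    1.51  0.64]
45 [ 0.34  0.18  1.63 -0.    1.33  1.13]
90 [-0.15 -0.09  1.72  0.    1.51 -0.15]
90 [ 0.34  0.18  1.63 -0.    1.33  0.34]
135 [-0.15 -0.09  1.72  0.    1.51 -0.93]
135 [ 0.34  0.18  1.63  0.    1.33 -0.44]
180 [-0.15 -0.09  1.72  0.    1.51 -1.72]
180 [ 0.34  0.18  1.63  0.    1.33 -1.23]
```

```bash
python3 - <<'E'
from h import *
movep([.5136,.0029,.24],[np.pi,0,np.radians(121)])
snap('wrist','w1'); print(observe()['time_s'],observe()['eef_pos'])
E
```

```text
2.6 [0.51369288 0.00211901 0.23993517]
```

View pics/w1.png

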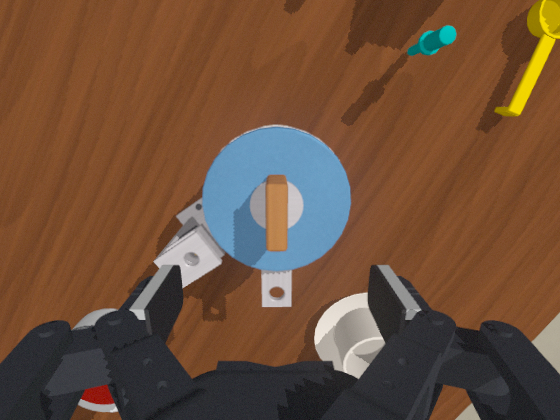

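The wrist view shows the lid disc centre at (277,197), the bar's top face centre at about (277,217), the tab hole at (277,292) and the fork hole at (192,259). The bar is lined up with the tool. Next I'll cross-check the positions, grip, twist in small steps and watch the moment.

```bash
python3 - <<'E'
from h import *
lid=px_z('w1',277,197.5,.126);f=px_z('w1',192,259,.124);t=px_z('w1',277,292.5,.115);b=px_z('w1',277,217,.166)
for n,p in zip('lid fork tab bar'.split(),(lid,f,t,b)): print(n,p.round(4),np.hypot(*(p-lid)[:2]).round(4),np.degrees(np.arctan2(*(p-lid)[1::-1])).round(1))
c=np.array([.5136,.0029])
def s(m):
    o=observe(); print(m,o['time_s'],np.round(o['eef_pos'],4),np.degrees(o['tcp_rot'][2]).round(1),'F',np.round(o['ft_force'],1),'M',np.round(o['torque'],2),o['opening'],o['grasp_force'])
move_l([*c,.137],feed=.1,max_force=15); s('down')
gripper_to(.0,f_grip=50); s('grip')
for y in (100,80,69,66,64,62.5):
    movep([*c,.137],[np.pi,0,np.radians(y)]); s(y)
E
```

```text
lid [0.5106 0.0081 0.126 ] 0.0 0.0
fork [ 0.4749 -0.0798  0.124 ] 0.0949 -112.1
tab [ 0.5602 -0.0745  0.115 ] 0.0963 -59.0
bar [0.5125 0.0045 0.166 ] 0.004 -62.0
down 3.7833 [0.5143 0.0028 0.1378] 121.0 F [ 1.3 -1.3 -0.3] M [-0.02 -0.02  0.03] 0.08538702491879764 0.0
grip 4.4167 [0.5142 0.0032 0.1373] 121.0 F [ 3.7  2.1 -0.8] M [ 0.29 -0.32  0.06] 0.01508046885431812 52.38511919975281
100 4.8583 [0.514  0.0032 0.1373] 100.2 F [3.  2.4 0.4] M [ 0.39 -0.25 -0.12] 0.015068336822504686 52.54199266433716
80 5.2833 [0.5138 0.0032 0.1373] 80.3 F [2.2 3.8 2.1] M [ 0.55 -0.16 -0.15] 0.01534150080173184 52.6967990398407
69 5.5833 [0.5138 0.0032 0.1373] 69.4 F [1.1 5.8 4.4] M [ 0.73 -0.09 -0.15] 0.014952936160265632 52.90141403675079
66 5.8333 [0.5137 0.0032 0.1373] 66.3 F [1.9 4.6 4.4] M [ 0.82 -0.06 -0.19] 0.015012647359094576 53.052603006362915
64 6.0833 [0.5137 0.0032 0.1373] 64.4 F [1.2 4.8 5.5] M [ 0.91 -0.04  0.7 ] 0.015115912633708517 53.70155096054077
62.5 6.3333 [0.5137 0.0032 0.1373] 63.0 F [0.3 5.4 5.3] M [ 0.86 -0.02  1.71] 0.015187555964749543 64.96446721859684
```

```bash
python3 - <<'E'
from h import *
R=[np.pi,0,np.radians(65.2)]
gripper_to(.085); o=observe(); move_l([*o['eef_pos'][:2],.24],feed=.2)
snap('wrist','w2'); print(observe()['torque'])
movep([.531,.274,.17],R); snap('wrist','w3'); print(observe()['time_s'],observe()['eef_pos'])
o=np.zeros((420,800,3),np.uint8)
a=cv2.imread('pics/w2.png');b=cv2.imread('pics/w3.png')
o[:,:400]=a[:,80:480];o[:,400:]=b[:,80:480];cv2.imwrite('pics/w23.png',o)
E
```

```text
[ 0.04215963  0.02206638 -0.03472587]
8.8583 [0.53158256 0.27274974 0.17032248]
```

View pics/w23.png

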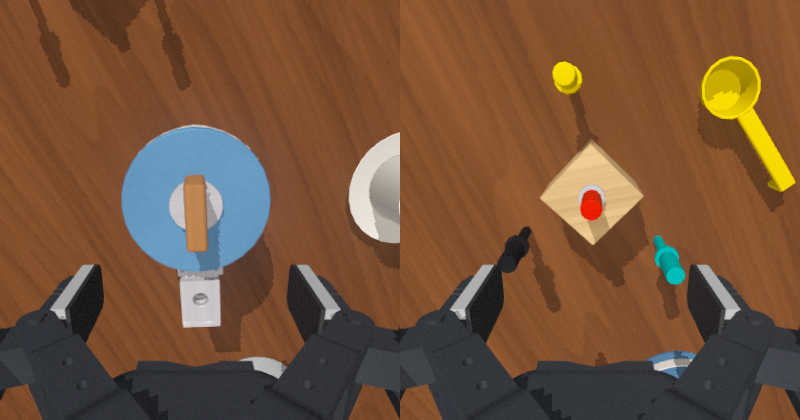

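The left half shows the tab gone under the fork, with the fork hole at w2 (280,299). The right half shows the red pin's top at w3 (272,211), with black and turquoise to either side. I'll narrow the fingers before going down so they stay clear of those.

```bash
python3 - <<'E'
from h import *
f=px_z('w2',280.5,299,.124);p=px_z('w3',272,211,.098)
print('fork',f.round(4),'pin',p.round(4),px_d('w3',272,211).round(4))
def s(m):
    o=observe(); print(m,o['time_s'],np.round(o['eef_pos'],4),'F',np.round(o['ft_force'],1),'M',np.round(o['torque'],2),round(o['opening'],4),o['grasp_force'])
xy=(p[:2]+np.array([.5311,.2737]))/2
gripper_to(.045)
print(move_l([*xy,.069],feed=.08,max_force=10)); s('down')
gripper_to(.0,f_grip=60); s('grip')
o=observe();move_l([*o['eef_pos'][:2],.15],feed=.1); s('up')
snap('wrist','w4')
E
```

```text
fork [ 0.4746 -0.0804  0.124 ] pin [0.5317 0.2803 0.098 ] [0.5319 0.2807 0.0993]
False
down 10.75 [0.532  0.2772 0.0698] F [ 0.4  0.4 -0.8] M [-0.02 -0.    0.01] 0.0452 0.0
grip 11.1333 [0.5319 0.2772 0.0696] F [ 0.5 -0.3  3.2] M [-0.03  0.01  0.03] 0.0139 58.450069427490234
up 12.0917 [0.5313 0.2769 0.1491] F [-0.1 -0.1  0.5] M [ 0.01 -0.01  0.01] 0.0144 58.42778742313385
```

View pics/w4.png

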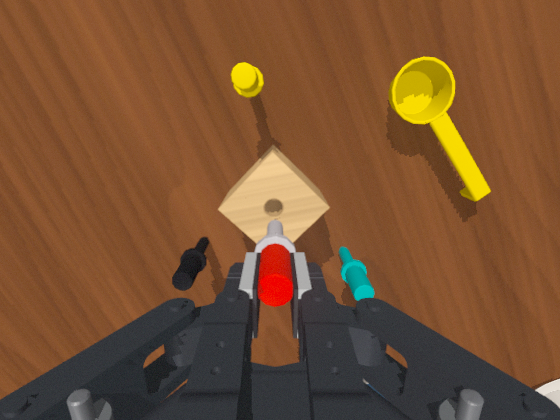

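The pin is held upright: red top centre at about (276,290), collar at about (275,246), shank tip at about (275,224). The block hole is empty and the look-alikes are untouched. I'll work out the pin's offset in the hand.

```bash
python3 - <<'E'
from h import *
o=observe();e=o['eef_pos']; zc=e[2]-.0098
y=o['tcp_rot'][2]; X=np.array([np.cos(y),np.sin(y)]);Y=np.array([np.sin(y),-np.cos(y)])
for n,u,v,dz in [('top',276,290,.038),('collartop',275,247,.005),('tip',275,224,-.046)]:
    p=px_z('w4',u,v,zc+dz); d=(p-e)[:2]; print(n,p.round(4),'x',(d@X).round(4),'y',(d@Y).round(4),px_d('w4',u,v).round(4))
a=cv2.imread('pics/w4.png')[205:320,215:335]; cv2.imwrite('pics/c4.png',cv2.resize(a,None,fx=5,fy=5,interpolation=cv2.INTER_CUBIC))
print(np.degrees(y),o['tcp_rot'])
E
```

```text
top [0.5328 0.2803 0.1771] x 0.0038 y 0.0001 [0.5328 0.2803 0.1772]
collartop [0.5344 0.2848 0.1441] x 0.0085 y -0.0004 [0.5359 0.288  0.1523]
tip [0.5319 0.2796 0.0931] x 0.0028 y -0.0005 [0.5345 0.2852 0.1106]
65.19930725692244 [-3.14028358e+00  1.37173394e-03  1.13794258e+00]
```

View pics/c4.png

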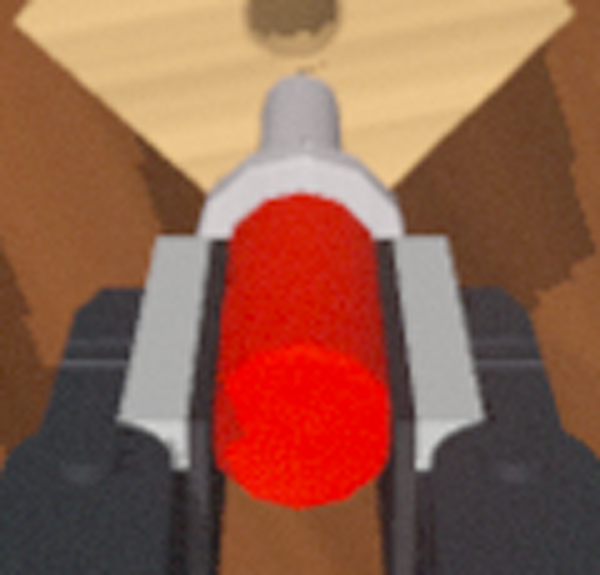

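```bash
python3 - <<'E'
from h import *
R=[np.pi,0,np.radians(65.2)]; X=np.array([np.cos(R[2]),np.sin(R[2])])
f=np.array([.4750,-.0803])-.003*X
e=observe()['eef_pos']; move_l([*e[:2],.26],feed=.2); movep([*f,.25],R); move_l([*f,.200],feed=.1); hold(.2)
o=observe();print(o['time_s'],o['eef_pos'],o['tcp_rot'])
snap('wrist','w5');snap('top','top5')
a=cv2.imread('pics/w5.png')[190:315,215:335]; b=cv2.imread('pics/top5.png')[225:295,290:360]
k=np.zeros((600,800,3),np.uint8); a=cv2.resize(a,None,fx=4,fy=4,interpolation=cv2.INTER_CUBIC);b=cv2.resize(b,None,fx=4,fy=4,interpolation=cv2.INTER_CUBIC)
k[:500,:480]=a;k[:280,500:780]=b;cv2.imwrite('pics/c5.png',k)
E
```

```text
15.0583 [ 0.47431987 -0.08319541  0.20092218] [ 3.13993515e+00 -1.53000511e-04  1.13798984e+00]
```

View pics/c5.png

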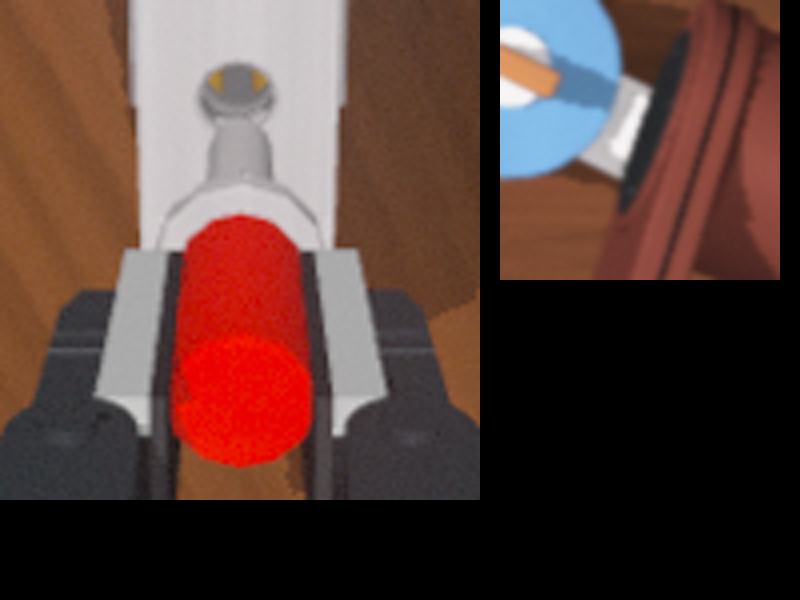

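The hole centre is at w5 pixel (274.2,212.8), with the catch rollers and aligned holes visible inside. The tip centre is at about (275,219) and the red top face centre at crop (241,400), i.e. w5 (275.2,290). The top camera is blocked by the arm.

```bash
python3 - <<'E'
from h import *
e=observe()['eef_pos'];zc=e[2]-.0098;a=np.radians(65.2)
M=np.array([[np.cos(a),np.sin(a)],[np.sin(a),-np.cos(a)]])
for n,u,v,z in [('hole',274.2,212.8,.124),('tip',275.2,219.3,zc-.046),('tip+1px',275.2,220.3,zc-.046),('top',275.2,290,zc+.038)]:
    p=px_z('w5',u,v,z); print(n,p.round(4),(M@(p-e)[:2]).round(4))
E
```

```text
hole [ 0.4751 -0.0792  0.124 ] [ 0.004  -0.0008]
tip [ 0.4766 -0.0777  0.1448] [ 0.0061 -0.0001]
tip+1px [ 0.4763 -0.0783  0.1448] [ 0.0054 -0.0001]
top [ 0.4755 -0.0797  0.2288] [ 0.0037 -0.0002]
```

Pin and hole agree within about 1 mm. I'll nudge by −0.5 mm on each tool axis and insert with a force limit.

```bash
python3 - <<'E'
from h import *
a=np.radians(65.2);M=np.array([[np.cos(a),np.sin(a)],[np.sin(a),-np.cos(a)]])
e=observe()['eef_pos'][:2]+M@np.array([-.0005,-.0006])
def s(m):
    o=observe(); print(m,round(o['time_s'],2),np.round(o['eef_pos'],4),'F',np.round(o['ft_force'],1),'M',np.round(o['torque'],2),round(o['opening'],4))
move_l([*e,.197],feed=.05); s('pre')
r=move_l([*e,.158],feed=.04,max_force=6); s(('in',r))
if not r:
    r=move_l([*e,.132],feed=.03,max_force=25); s(('push',r))
E
```

```text
pre 15.41 [ 0.4731 -0.0834  0.1967] F [ 0.9  0.9 -0.8] M [-0.01 -0.06  0.04] 0.014
('in', False) 16.53 [ 0.4736 -0.0835  0.1583] F [-0.2  0.2 -0.7] M [-0.01 -0.01  0.02] 0.0138
('push', False) 17.55 [ 0.4742 -0.0833  0.1335] F [-3.4  2.3 11.7] M [ 0.46  0.51 -0.02] 0.014
```

```bash
python3 - <<'E'
from h import *
def s(m):
    o=observe(); print(m,round(o['time_s'],2),np.round(o['eef_pos'],4),'F',np.round(o['ft_force'],1),round(o['opening'],4))
e=observe()['eef_pos']
r=move_l([*e[:2],.129],feed=.02,max_force=15); s(r)
gripper_to(.05); s('open'); e=observe()['eef_pos']; move_l([*e[:2],.22],feed=.1); s('up')
snap('wrist','w6');snap('side','side6')
a=cv2.imread('pics/w6.png')[160:320,180:360]; b=cv2.imread('pics/side6.png')[150:270,260:400]
k=np.zeros((600,800,3),np.uint8); k[:400,:450]=cv2.resize(a,None,fx=2.5,fy=2.5,interpolation=cv2.INTER_CUBIC)
k[:300,450:]=cv2.resize(b,(350,300),interpolation=cv2.INTER_CUBIC);cv2.imwrite('pics/c6.png',k)
E
```

```text
True 17.76 [ 0.4743 -0.0832  0.1336] F [-2.8  0.9  7.4] 0.0142
open 18.19 [ 0.474  -0.0831  0.1328] F [-0.5  0.1  0. ] 0.0502
up 19.21 [ 0.4735 -0.0829  0.2192] F [ 0.5 -1.   0.6] 0.0502
```

View pics/c6.png

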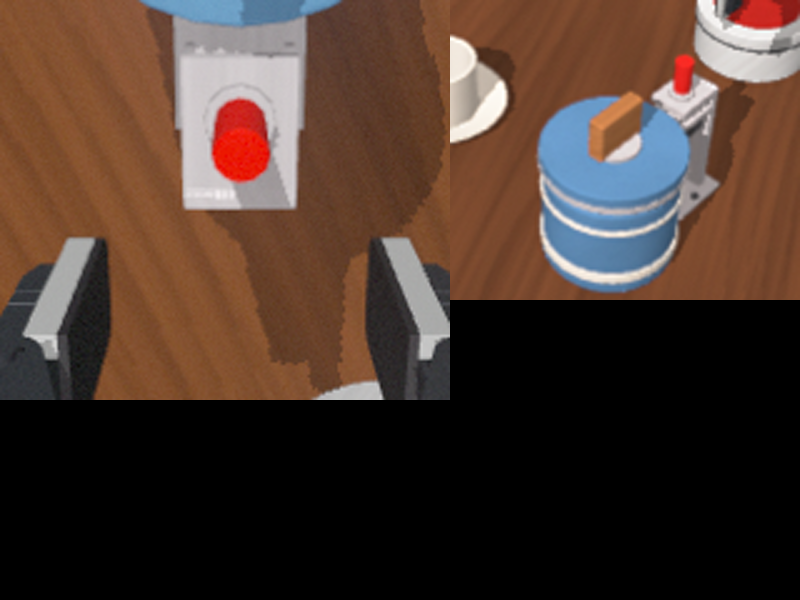

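The pin stands in the fork with the collar apparently flat: w6 red top at (276,222), collar at about (276,204). I'll check the height by depth.

```bash
python3 - <<'E'
from h import *
for u,v in [(276,222),(272,222),(281,222),(276,218),(276,226),(276,198),(264,204),(288,202),(262,230),(268,190)]: print(u,v,px_d('w6',u,v).round(4))
E
```

```text
276 222 [ 0.4753 -0.0793  0.1631]
272 222 [ 0.4728 -0.0783  0.1626]
281 222 [ 0.4782 -0.0808  0.1625]
276 218 [ 0.4764 -0.0769  0.1627]
276 226 [ 0.474  -0.0821  0.1622]
276 198 [ 0.4784 -0.0724  0.1295]
264 204 [ 0.4683 -0.0728  0.13  ]
288 202 [ 0.4853 -0.0793  0.1285]
262 230 [ 0.4567 -0.093   0.1238]
268 190 [ 0.475  -0.0653  0.1248]
```

The red top is level at 162.6 mm (expected 162), the collar top is at 129 mm and the fork is at 124 mm, so the pin is seated. I'm handing the job in.

```bash
python3 -c "
from plant import *
print(job_done(),observe()['time_s'])"
```

```text
the job is handed in; nothing more can be done
the job is handed in; nothing more can be done
```

I twisted the lid to its stop and pushed the red pin home through fork and tab; the depth check shows its collar flat on the fork. The pin is released, nothing else was touched as far as I could see, and I handed the job in at about 19 s of the 54 s allowed.

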